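Empty a cup of printed clips into a heap

ROBOT

A 6-joint arm with a two-finger parallel gripper is mounted at the origin on the work surface. World frame = base frame: x ahead of the robot, y to its left, z up, the work surface at z = 0. Lengths are in mm, angles in rad, forces in N, time in s.
With the tool pointing down it reaches from about 350 to 875 mm from the base axis. Payload 4.2 kg.
Tool frame: the origin (TCP) lies at the very end of the fingers, on their centre line; the grasp point (between the pads) lies 19 mm behind it (arm.grip_point_offset is the distance from the TCP to the grasp point, in mm); z points along the fingers, y is the line along which they close (so a half turn about z gives the same grasp; the last joint's range is limited). The gripper opens to 85 mm and grips with 20 to 120 N. Pads are 22 mm wide; open, the fingers measure 114 mm over their backs; the gripper's body (76 mm by 85 mm) begins 54 mm behind the grasp point. The pads swing forward as they close: fully open they stand 13 mm farther back than shut.
Start: joints at [-0.999, 0.385, 0.008, 0, -1.194, -0.259], TCP at [192.343, -594.646, 231.312] pointing down, gripper open.
Joint ranges: [-3.14, 3.14], [-1.21, 2.06], [-1.07, 1.41], [-3.16, 2.05], [-2.99, -0.16], [-3.1, 3.1]. Speed limits (rad/s): [2.79, 2.79, 3.14, 3.14, 3.14, 3.14].

INTERFACE

Orientations are given as a unit quaternion [x, y, z, w].
In Python, from cell import status, cams, workorder, arm gives the robot as it stands.
- The arm moves only by the tool drive_tool, never from a script. Its argument "increments" is a list of rows, each a list of 3 entries, a list of its own where there are three numbers: the closure in counts, from 0 (fully open) to 255 (shut), then the shift along the tool's x, y, z in mm, then the turn, a rotation vector about the tool's x, y, z in rad. A call has 1 to 20 rows; each row is the pose to reach, as a shift and turn from the pose commanded when the call began, along the tool's axes at that moment; what a row does not reach only later rows make up. A row lasts 1/8 s, in which the tool goes at most 62.5 mm and 10.7 degrees, less where a joint would pass 70% of its speed; a pose out of reach is approached as far as the arm can. A call with a gripper value outside its range is refused whole. The fingers move at their own pace and stop on an object; "newtons" is the grip in N (left out, the last holds). Time passes only in rows, so rows that repeat a pose let the fingers close. It gives the time, the measured TCP pose, the force, the opening and the grip force at its end, in the units of the state.
- status.get_state(): the state, without advancing time (a new reading comes with each control period).
- cams.get_image(name): name is "scene" or "top" or "wrist"; returns (picture, depth): 480x640x3 uint8, red, green, blue; 480x640 float32, mm along the optical axis (not along the pixel's ray), 0 where there is no reading.
- cams.camera_model(name): a dict with "camera_matrix" (3x3 intrinsics, pixels), "R" (3x3) and "t" (3): a world point X has camera coordinates R X + t. Camera axes: x right, y down, z forward; pixel columns grow to the right and rows downward; lengths in mm; the calibration is good to about 2 mm. The wrist camera is an equidistant fisheye: a pixel r from the principal point sees the ray r / f radians off the axis. A picture is of the moment at which its call begins: read the wrist's pose just before it. camera_model takes no time and is no camera call; for the wrist camera it gives the pose at the moment of the call.
- workorder.sign_off(): hands the job in; it is judged then, once.
The state is a dict: "time_s": time; "q": joint angles; "qd": joint speeds; "tau": joint torques, N m; "eef_pos": TCP position; "tcp_rot": TCP orientation; "ft_force": force on the tool from outside, world axes, zero at the start; "torque": the same for the moment, N m; "gripper_width": opening from 0.0 (shut) to 1.0 (fully open); "finger_force": force on a finger pad.
Only numpy, scipy, OpenCV 4.12 (cv2) and the standard library are available. Lean on these libraries where they do the work, as an engineer would, in place of code of your own. Each camera call takes 0.05 s, during which the arm holds its last target. There are 200 camera calls.

TASK

Pick the orange cup, which lies on its side in a black cradle, turn it upside down close above the middle of the blue tray so that all four olive clips come out without dropping far, and lift it straight up, leaving the clips in one heap in the middle of the tray. Then stand the empty orange cup mouth down on the bare bench and let go of it. Leave the grey cup of white clips alone.

Things in the scene. Friction and masses are not known exactly. Their poses are not given: they have to be found in the camera images.
- cup: orange plastic cup, a plain cylinder 56 mm across and 75 mm long outside, wall 3 mm, base 4 mm, about 60 g plus 48 g of clips. Origin halfway along its axis; x axis along it from base to mouth. At the start x is level, within 20 degrees of straight ahead from the robot, 60 mm above the bench. It lies loose in a black V cradle 50 mm wide, 60 mm long; the cradle ends 19 mm below the axis, so its sides are free to grip
- cup_mouth (a point): centre of the cup's open mouth, in the plane of the rim, 37.5 mm along +x from the cup's origin. With fingers gripping the sides and pointing 45 degrees down, ahead along the lying cup, half a turn about the fingers' direction brings the mouth straight down; the clips slide out on the way
- tray: blue square open tray, fixed to the bench, 170 x 170 mm outside, walls 4 mm thick and 22 mm high, inner floor 4 mm above the bench. Origin in its middle at bench height, x and y along its sides
- other_cup: grey cup of the same size lying likewise in the other, equal cradle, with white clips in it: a bystander to be left alone. Origin and axes as for the orange cup
- clip_1: olive printed U-shaped clip number 1 of four, 18 x 24 x 13 mm, about 12 g, loose in the orange cup at the start. Origin under the middle of its 4 mm back, its z axis towards the open side of the U
- clip_2: olive printed U-shaped clip number 2 of four, 18 x 24 x 13 mm, about 12 g, loose in the orange cup at the start. Origin under the middle of its 4 mm back, its z axis towards the open side of the U
- clip_3: olive printed U-shaped clip number 3 of four, 18 x 24 x 13 mm, about 12 g, loose in the orange cup at the start. Origin under the middle of its 4 mm back, its z axis towards the open side of the U
- clip_4: olive printed U-shaped clip number 4 of four, 18 x 24 x 13 mm, about 12 g, loose in the orange cup at the start. Origin under the middle of its 4 mm back, its z axis towards the open side of the U
There are look-alikes about, which are no part of the job. Several things have the shape of the cup; the one meant has the colours described above.

How it is judged (in metres and radians):
On the way, in this order (a step that is already met when the one before it is completed fails the run):
1. the orange cup is upside down (within 25 degrees), its mouth within 51 mm of the tray's floor and within 55 mm of the tray's middle (angle between cup's own x axis and vertical above 2.7 rad and height (world z) of cup_mouth below 0.055 m and horizontal distance between cup_mouth and tray below 0.055 m), for 0.2 s.
2. the cup is lifted straight up: mouth down (within 25 degrees), within 55 mm of the tray's middle, mouth over 61 mm above its floor, all four clips left behind within 75 mm of the middle (angle between cup's own x axis and vertical above 2.7 rad and height (world z) of cup_mouth above 0.065 m and horizontal distance between cup_mouth and tray below 0.055 m and horizontal distance between each of clip_1, clip_2, clip_3, clip_4 and tray below 0.075 m and height (world z) of each of clip_1, clip_2, clip_3, clip_4 below 0.07 m), for 0.1 s.
At the end, for the whole second after the job is handed in: All four olive clips lie at rest inside the blue tray in one heap (each within 75 mm of the tray's middle, seen from above), and the empty orange cup stands at rest mouth down (within 10 degrees) with its rim on the bench, outside the tray (horizontal distance between each of clip_1, clip_2, clip_3, clip_4 and tray below 0.075 m and height (world z) of each of clip_1, clip_2, clip_3, clip_4 below 0.085 m and linear speed of each of clip_1, clip_2, clip_3, clip_4, cup below 0.02 m/s and angle between cup's own x axis and vertical above 2.97 rad and height (world z) of cup_mouth between -0.006 and 0.006 m and horizontal distance between cup and tray above 0.1 m); the robot touches nothing.
It fails at once if a clip is out of the orange cup while more than 120 mm above the bench ((distance between clip_1 and cup above 0.065 m and height (world z) of clip_1 above 0.12 m) or (distance between clip_2 and cup above 0.065 m and height (world z) of clip_2 above 0.12 m) or (distance between clip_3 and cup above 0.065 m and height (world z) of clip_3 above 0.12 m) or (distance between clip_4 and cup above 0.065 m and height (world z) of clip_4 above 0.12 m)).
It fails at once if the grey cup is moved more than 20 mm (distance of other_cup from where it was at the start of the episode above 0.02 m).
It also fails if it takes over 51 s, if anything falls off the work surface, if the arm or the gripper's body presses on something with over 40 N, if the wrist force passes 120 N, or if a joint passes its speed limit or range.

## Working session

There is one attempt and no reset: what is moved stays moved. The work goes in short steps, Python scripts to look and compute and a tool call to move; the robot and the scene stay as the last step left them, time stands still between calls to the robot, and variables do not carry over. Pictures are saved under pics/ and viewed, at most 10 in all, crops included, and the job is handed in when it is done.

Besides the shell and the picture viewer there is one more tool, called as name(argument=value, ...) on one line, values as JSON. drive_tool: Moves the arm, as the interface text tells. Its arguments: {"type":"object","properties":{"increments":{"type":"array"},"newtons":{"type":"number"}},"required":["increments"]}

```bash
mkdir -p pics; ls; python3 - <<'E'
from cell import status,cams,arm
import cv2,numpy as np
s=status.get_state();print(s)
for n in("top","scene"):
    im,d=cams.get_image(n);cv2.imwrite(f"pics/{n}0.png",im[:,:,::-1]);np.save(f"{n}0.npy",d)
    m=cams.camera_model(n);print(n,m)
print([a for a in dir(arm) if a[0]!='_'])
E
```

```text
pics
{'time_s': 0.0, 'q': array([-9.99424583e-01,  3.85559495e-01,  6.61581276e-03, -5.05462007e-04,
       -1.19396823e+00, -2.58614944e-01]), 'qd': array([ 1.08539968e-03,  1.13770140e-03, -1.33227338e-03, -6.49441858e-04,
        5.58048969e-05,  1.04255253e-03]), 'tau': array([ 1.89903735e-04, -3.92284870e+01,  1.88398558e+01,  4.18595955e+00,
       -4.66084457e-03,  1.41121478e-05]), 'eef_pos': array([ 192.15275267, -594.11858849,  230.21491459]), 'tcp_rot': array([-1.55649626e-01,  9.87811733e-01,  1.06271533e-03, -2.11524013e-04]), 'ft_force': array([-0.62330231,  0.34752524, -0.0171705 ]), 'torque': array([ 0.00446605, -0.01283933,  0.02902098]), 'finger_force': 0.0, 'gripper_width': 1.0007729648014436}
top {'camera_matrix': array([[496.98498073,   0.        , 320.10955649],
       [  0.        , 496.98498073, 250.66745275],
       [  0.        ,   0.        ,   1.        ]]), 'R': array([[-3.48389357e-04, -9.99858607e-01,  1.68120454e-02],
       [-9.88283803e-01, -2.22171356e-03, -1.52611233e-01],
       [ 1.52627007e-01, -1.66682403e-02, -9.88143293e-01]]), 't': array([ 20.83516063, 548.50378465, 793.52249349])}
scene {'camera_matrix': array([[519.33003642,   0.        , 316.65581972],
       [  0.        , 519.33003642, 245.95178612],
       [  0.        ,   0.        ,   1.        ]]), 'R': array([[-4.08716127e-01,  9.12661185e-01,  8.30481214e-04],
       [ 5.45998487e-01,  2.45242900e-01, -8.01087743e-01],
       [-7.31325358e-01, -3.26964038e-01, -5.98546354e-01]]), 't': array([ 208.49261906, -243.1556314 , 1411.58754705])}
['Unreachable', 'grip_point_offset']
```

View pics/top0.png

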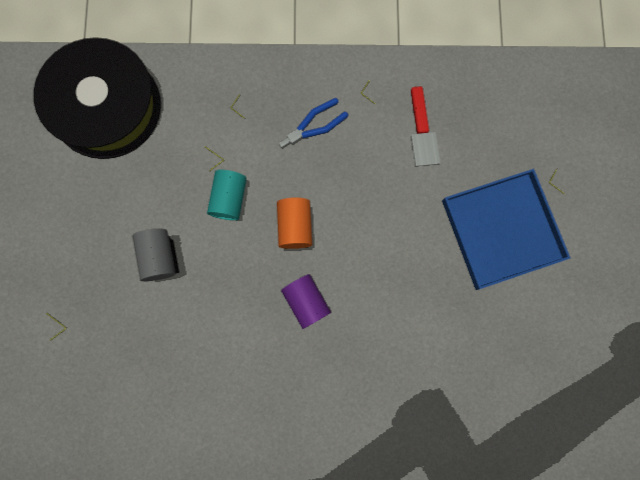

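View pics/scene0.png

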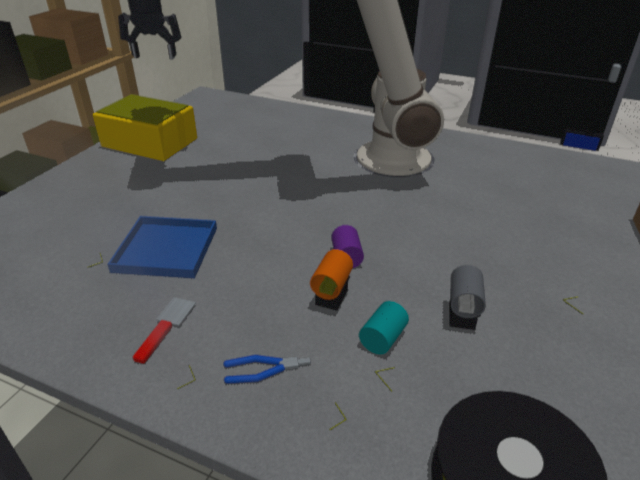

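The orange cup is at about (294,223) in the top view with its mouth away from the robot. The tray is at about (507,229), the grey cup at (155,255), and the purple cup lies behind the orange one.

```bash
cat > h.py <<'E'
import numpy as np,cv2
from cell import status,cams
from scipy.spatial.transform import Rotation as Rt
def back(uv,z,m):
    K,R,t=m["camera_matrix"],m["R"],m["t"]
    uv=np.atleast_2d(uv); z=np.broadcast_to(z,len(uv))
    c=np.c_[(uv-K[:2,2])/K[0,0],np.ones(len(uv))]*z[:,None]
    return (c-t)@R
def plane(uv,h,m):
    r=back(uv,1.,m);o=-m["R"].T@m["t"];d=r-o
    return o+d*((h-o[2])/d[:,2])[:,None]
def cloud(im,d,m,lo,hi):
    hsv=cv2.cvtColor(im,cv2.COLOR_RGB2HSV)
    k=(cv2.inRange(hsv,lo,hi)>0)&(d>0)
    v,u=np.nonzero(k);return back(np.c_[u,v].astype(float),d[v,u],m)
E
python3 - <<'E'
from h import *
from scipy.optimize import least_squares
for n in("top","scene"):
    im=cv2.imread(f"pics/{n}0.png")[:,:,::-1];d=np.load(f"{n}0.npy");m=cams.camera_model(n)
    for nm,lo,hi in(("orange",(5,180,80),(18,255,255)),("tray",(100,150,60),(118,255,255)),("purple",(135,100,40),(160,255,255)),("teal",(80,100,40),(95,255,255))):
        P=cloud(im.copy(),d,m,lo,hi)
        c=np.median(P,0);P=P[np.linalg.norm(P-c,axis=1)<130];c=np.median(P,0)
        print(n,nm,len(P),c.round(1),np.percentile(P,[1,99],axis=0).round(0).tolist())
        if nm=="tray":
            Q=P[P[:,2]>17] if n=="top" else P
            r=cv2.minAreaRect(P[:,:2].astype(np.float32));print(r)
        if nm=="orange":
            f=lambda p:(np.linalg.norm(np.cross(P-[p[0],p[1],p[2]],[np.cos(p[3]),np.sin(p[3]),0]),axis=1)-28)
            s=least_squares(f,[c[0],c[1],60,0],loss="soft_l1");a=np.array([np.cos(s.x[3]),np.sin(s.x[3]),0])
            t=(P-s.x[:3])@a;lo_,hi_=np.percentile(t,[.5,99.5]);print("axis",s.x,"ends",lo_,hi_,"ctr",s.x[:3]+a*(lo_+hi_)/2,np.abs(s.fun).mean())
E
```

```text
top orange 1566 [587.7  64.   83.4] [[553.0, 38.0, 48.0], [627.0, 91.0, 89.0]]
axis [6.05113949e+02 6.51228319e+01 5.93371767e+01 5.35851302e-02] ends -51.179990028584 22.61951412005253 ctr [590.85420783  64.35798968  59.33717674] 1.6685916889089791
top tray 8762 [ 594.  -307.2    4.5] [[500.0, -400.0, 1.0], [689.0, -211.0, 24.0]]
((593.2859497070312, -304.6839599609375), (168.07591247558594, 170.23329162597656), 18.604372024536133)
top purple 1447 [463.9  46.1  52.3] [[425.0, 10.0, 34.0], [503.0, 81.0, 58.0]]
top teal 1513 [642.5 179.6  51.5] [[609.0, 153.0, 2.0], [684.0, 211.0, 58.0]]
scene orange 1153 [603.7  71.7  79.3] [[557.0, 41.0, 33.0], [630.0, 94.0, 88.0]]
axis [7.61805291e+02 7.66381427e+01 5.92957863e+01 6.83725131e-02] ends -205.4317607597389 -131.45264206118065 ctr [593.75665332  65.13029713  59.29578635] 1.421428129572421
scene tray 3195 [ 578.9 -294.8    4.6] [[495.0, -383.0, 2.0], [667.0, -207.0, 23.0]]
((592.505126953125, -300.38946533203125), (172.57614135742188, 162.48104858398438), 18.437152862548828)
scene purple 787 [482.2  53.5  49.3] [[431.0, 12.0, 7.0], [504.0, 85.0, 57.0]]
scene teal 1708 [670.1 187.8  46.2] [[614.0, 155.0, 1.0], [689.0, 214.0, 57.0]]
```

```bash
cat >> h.py <<'E'
def tool(theta,pitch=np.pi/4,phi=0):
    """z points ahead at heading theta, pitch down; y to the left; then turned phi about z"""
    c,s=np.cos(theta),np.sin(theta)
    z=np.array([c*np.cos(pitch),s*np.cos(pitch),-np.sin(pitch)]);y=np.array([-s,c,0])
    return Rt.from_matrix(np.c_[np.cross(y,z),y,z])*Rt.from_rotvec([0,0,phi])
def row(p,R,s=None):
    s=s or status.get_state();R0=Rt.from_quat(s["tcp_rot"])
    return R0.inv().apply(np.array(p)-s["eef_pos"]).round(1).tolist(),(R0.inv()*R).as_rotvec().round(3).tolist()
def show():
    s=status.get_state();print(round(s["time_s"],2),s["q"].round(2),s["eef_pos"].round(1),Rt.from_quat(s["tcp_rot"]).as_matrix().round(2).tolist(),s["ft_force"].round(1),s["gripper_width"],s["finger_force"])
E
python3 - <<'E'
from h import *
from cell import arm
print(arm.grip_point_offset)
R=tool(.06);z=R.as_matrix()[:,2]
g=np.array([592,65,60])
for k in(-110,-60):print(g+z*(19+k),row(g+z*(19+k),R))
E
```

```text
18.700000000000003
[527.76907226  61.14151304 124.34671709] ([-520.9, 520.1, 107.0], [0.101, -0.782, 0.239])
[563.0607908   63.26156082  88.99137803] ([-555.1, 511.2, 142.3], [0.101, -0.782, 0.239])
```

drive_tool(increments=[[0,[-45,45,5],[0,0,0]],[0,[-90,90,10],[0.01,-0.1,0.03]],[0,[-135,135,15],[0.02,-0.2,0.06]],[0,[-180,180,25],[0.03,-0.3,0.09]],[0,[-225,225,35],[0.04,-0.4,0.12]],[0,[-270,270,45],[0.05,-0.5,0.15]],[0,[-315,315,55],[0.07,-0.6,0.18]],[0,[-360,360,65],[0.09,-0.7,0.21]],[0,[-405,405,75],[0.101,-0.782,0.239]],[0,[-450,450,85],[0.101,-0.782,0.239]],[0,[-490,490,95],[0.101,-0.782,0.239]],[0,[-521,520,107],[0.101,-0.782,0.239]],[0,[-521,520,107],[0.101,-0.782,0.239]],[0,[-521,520,107],[0.101,-0.782,0.239]],[0,[-521,520,107],[0.101,-0.782,0.239]]])

```text
time_s: 1.98
eef_pos: [525.4, 66.9, 104.5]
tcp_rot: [-0.025, 0.918, 0.006, 0.395]
ft_force: [-1.5, -0.9, -0.5]
gripper_width: 0.998
finger_force: 0.0
```

```bash
python3 - <<'E'
from h import *
show()
im,d=cams.get_image("wrist");cv2.imwrite("pics/w1.png",im[:,:,::-1]);m=cams.camera_model("wrist");print(m)
R=tool(.06);z=R.as_matrix()[:,2]
g=np.array([592,65,60]);p=g+z*23
print(row(g+z*23,R))
f=m["camera_matrix"]
for e in(-37.5,0,37.5):
    X=m["R"]@(g+e*np.array([np.cos(.06),np.sin(.06),0]))+m["t"];r=np.hypot(X[0],X[1]);print(X[:2]/r*np.arctan2(r,X[2])*f[0,0]+f[:2,2])
E
```

```text
1.98 [-0.13  0.22 -0.65 -2.24 -0.16  0.8 ] [525.4  66.9 104.5] [[-0.69, -0.05, 0.72], [-0.04, 1.0, 0.03], [-0.73, -0.01, -0.69]] [-1.5 -0.9 -0.5] 0.9982099531606667 0.0
{'camera_matrix': array([[371.64829954,   0.        , 318.74180535],
       [  0.        , 371.64829954, 239.79597228],
       [  0.        ,   0.        ,   1.        ]]), 'R': array([[-0.0494824 ,  0.99872195, -0.01029358],
       [ 0.41154224,  0.02977862,  0.91090407],
       [ 0.91004641,  0.04083748, -0.41248979]]), 't': array([ -38.94906657, -280.73360901, -275.3206647 ])}
([-13.4, -4.1, 102.2], [-0.014, 0.026, 0.001])
[310.96407131 247.00047486]
[312.68280023 269.7415557 ]
[313.97865927 286.70712305]
```

View pics/w1.png

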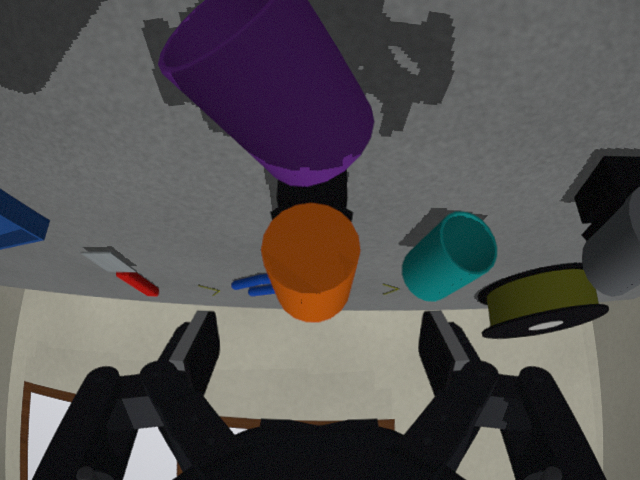

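The wrist view shows the orange cup base centred at (311,250), as predicted. The fingers will pass either side of it, and the purple cup is behind and clear. I'll approach in steps.

drive_tool(increments=[[0,[-4,-1,20],[-0.005,0.01,0]],[0,[-8,-2,40],[-0.01,0.02,0]],[0,[-11,-3,60],[-0.014,0.026,0]],[0,[-12,-4,75],[-0.014,0.026,0]],[0,[-12,-4,75],[-0.014,0.026,0]],[0,[-12,-4,75],[-0.014,0.026,0]]])

```text
time_s: 2.78
eef_pos: [587.0, 64.8, 62.4]
tcp_rot: [-0.029, 0.923, 0.011, 0.383]
ft_force: [-0.7, -0.5, 0.2]
gripper_width: 0.999
finger_force: 0.0
```

```bash
python3 - <<'E'
from h import *
show()
R=tool(.06);z=R.as_matrix()[:,2]
g=np.array([592,65,60])
print(row(g+z*23,R))
E
```

```text
2.77 [-0.17  0.39 -0.58 -2.38 -0.24  0.99] [587.   64.8  62.4] [[-0.7, -0.06, 0.71], [-0.04, 1.0, 0.04], [-0.71, -0.0, -0.71]] [-0.7 -0.5  0.2] 0.9987568662338778 0.0
([-1.8, -0.1, 28.2], [-0.0, 0.001, 0.002])
```

drive_tool(increments=[[0,[-1,0,14],[0,0,0]],[0,[-2,0,28],[0,0,0]],[0,[-2,0,28],[0,0,0]],[255,[-2,0,28],[0,0,0]],[255,[-2,0,28],[0,0,0]],[255,[-2,0,28],[0,0,0]],[255,[-2,0,28],[0,0,0]],[255,[-2,0,28],[0,0,0]],[255,[-2,0,28],[0,0,0]],[255,[-2,0,28],[0,0,0]],[255,[-2,0,28],[0,0,0]]], newtons=40)

```text
time_s: 4.15
eef_pos: [608.7, 66.1, 45.1]
tcp_rot: [-0.028, 0.923, 0.011, 0.384]
ft_force: [-4.7, -0.9, 7.3]
gripper_width: 0.657
finger_force: 41.5
```

```bash
python3 - <<'E'
from h import *
show()
s=status.get_state()
p=s["eef_pos"]
print(row(p+[0,0,40],tool(.06)))
E
```

```text
4.15 [-0.19  0.46 -0.58 -2.5  -0.3   1.14] [608.7  66.1  45.1] [[-0.7, -0.06, 0.71], [-0.04, 1.0, 0.04], [-0.71, -0.0, -0.71]] [-4.7 -0.9  7.3] 0.6565106028635067 41.506826654076576
([-28.4, -0.1, -28.2], [-0.001, 0.003, 0.002])
```

drive_tool(increments=[[255,[-3,0,-3],[0,0,0]],[255,[-8,0,-8],[0,0,0]],[255,[-14,0,-14],[0,0,0]],[255,[-20,0,-20],[0,0,0]],[255,[-25,0,-25],[0,0,0]],[255,[-28,0,-28],[0,0,0]],[255,[-28,0,-28],[0,0,0]]], newtons=60)

```text
time_s: 5.03
eef_pos: [605.6, 68.8, 75.1]
tcp_rot: [-0.026, 0.921, 0.008, 0.389]
ft_force: [0.4, 0.4, -1.1]
gripper_width: 0.652
finger_force: 63.9
```

```bash
python3 - <<'E'
from h import *
show()
im,d=cams.get_image("scene");cv2.imwrite("pics/s2.png",cv2.resize(im[170:370,200:500,::-1],None,fx=2.5,fy=2.5))
P=cloud(im.copy(),d,cams.camera_model("scene"),(5,180,80),(18,255,255));print(np.percentile(P,[2,50,98],axis=0).round())
R=tool(.06);h=np.array([np.cos(.06),np.sin(.06),0])
C=np.array([593,-304,70])-37.5*h
print(row(C+22.5*R.as_matrix()[:,2]+[0,0,20],R))
E
```

```text
5.03 [-0.12  0.38 -0.51 -2.29 -0.16  0.85] [605.6  68.8  75.1] [[-0.7, -0.05, 0.72], [-0.04, 1.0, 0.03], [-0.72, -0.01, -0.7]] [ 0.4  0.4 -1.1] 0.6518070758356309 63.92530784010887
[[557.  44.  64.]
 [602.  72. 110.]
 [627.  96. 118.]]
([40.5, -371.6, -36.8], [-0.008, 0.013, 0.001])
```

View pics/s2.png

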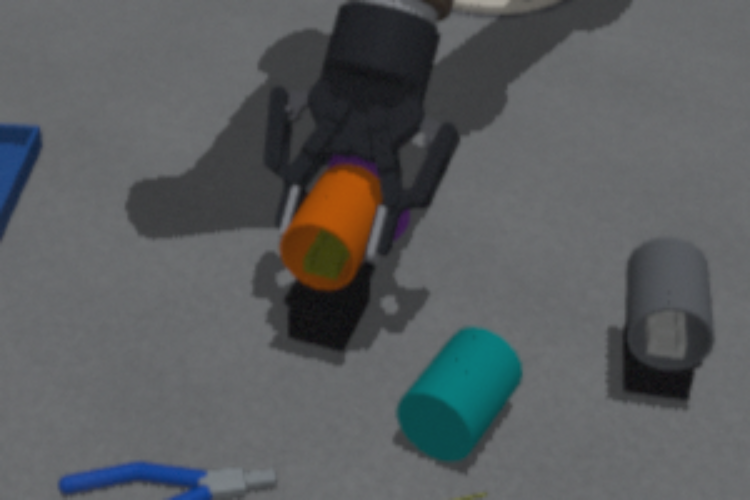

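The orange cup is held at about (330,230) in the crop with the olive clips inside, clear of its cradle. Next I carry it sideways to the tray.

drive_tool(increments=[[255,[1,-10,-1],[0,0,0]],[255,[3,-30,-3],[0,0,0]],[255,[5,-52,-5],[0,0,0]],[255,[8,-76,-8],[-0.002,0.003,0]],[255,[11,-100,-10],[-0.004,0.006,0]],[255,[14,-125,-13],[-0.008,0.013,0]],[255,[17,-150,-15],[-0.008,0.013,0]],[255,[20,-175,-18],[-0.008,0.013,0]],[255,[22,-200,-20],[-0.008,0.013,0]],[255,[25,-225,-22],[-0.008,0.013,0]],[255,[28,-250,-25],[-0.008,0.013,0]],[255,[30,-275,-27],[-0.008,0.013,0]],[255,[33,-300,-30],[-0.008,0.013,0]],[255,[35,-323,-32],[-0.008,0.013,0]],[255,[37,-345,-34],[-0.008,0.013,0]],[255,[39,-362,-36],[-0.008,0.013,0]],[255,[40.5,-371.6,-37],[-0.008,0.013,0]],[255,[40.5,-371.6,-37],[-0.008,0.013,0]],[255,[40.5,-371.6,-37],[-0.008,0.013,0]]])

```text
time_s: 7.45
eef_pos: [572.0, -304.3, 74.6]
tcp_rot: [-0.028, 0.923, 0.012, 0.383]
ft_force: [-0.0, 1.0, -0.9]
gripper_width: 0.652
finger_force: 63.9
```

```bash
python3 - <<'E'
from h import *
show()
im,d=cams.get_image("top");m=cams.camera_model("top");cv2.imwrite("pics/t3.png",cv2.resize(im[130:330,360:620,::-1],None,fx=3,fy=3))
s=status.get_state();R=Rt.from_quat(s["tcp_rot"]);p=s["eef_pos"]
P=cloud(im.copy(),d,m,(5,180,80),(18,255,255));print(np.percentile(P,[2,50,98],axis=0).round())
print("cup ctr est",p-22.5*R.as_matrix()[:,2])
E
```

```text
7.45 [-0.59  0.45 -0.24 -1.17 -0.49  0.05] [ 572.  -304.3   74.6] [[-0.7, -0.06, 0.71], [-0.04, 1.0, 0.04], [-0.71, -0.0, -0.71]] [-0.   1.  -0.9] 0.6515417681215384 63.91405776143074
[[ 533. -325.   92.]
 [ 565. -299.  113.]
 [ 590. -277.  118.]]
cup ctr est [ 556.11627523 -305.1689035    90.54312838]
```

View pics/t3.png

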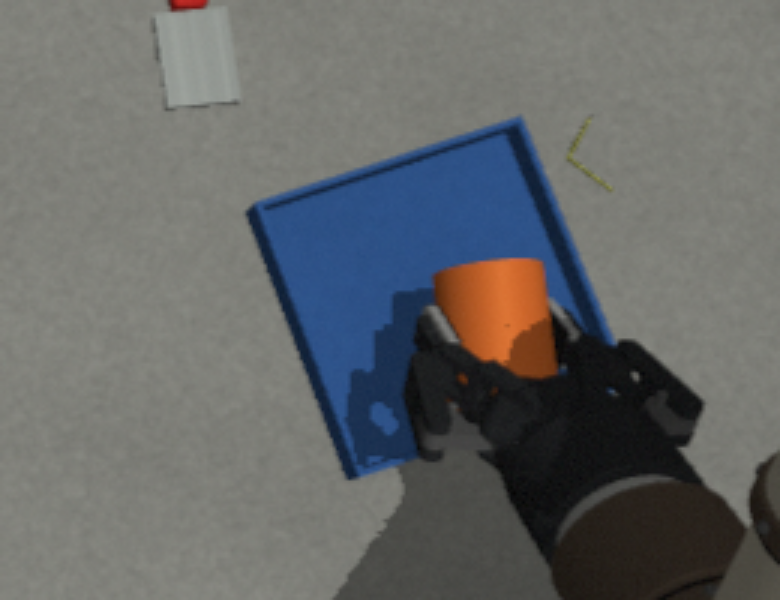

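Cup mouth is over the tray middle (crop about (490,270)) with nothing spilled. q6 has just enough range to turn about 165° in the positive sense, so I'll use that for the pour.

```bash
python3 - <<'E'
from h import *
s=status.get_state();R0=Rt.from_quat(s["tcp_rot"])
h=np.array([np.cos(.06),np.sin(.06),0]);at=tool(.06).inv().apply(h)
N=16
for k in range(1,N+1):
    ph=2.88*k/N;R=tool(.06,phi=ph);a=R.apply(at)
    z=90-32*min(1,ph/1.57) if ph<1.57 else 58-14*(ph-1.57)/1.31
    M=np.array([593,-304+12*np.sin(ph),z]);C=M-37.5*a
    t,r=row(C+22.5*R.as_matrix()[:,2],R,s);print([255,np.round(t).astype(int).tolist(),np.round(r,2).tolist()],end=", ")
print(np.degrees(np.arccos(-a[2])))
E
```

```text
[255, [3, 6, 3], [0.0, 0.0, 0.18]], [255, [4, 12, 5], [0.0, 0.0, 0.36]], [255, [5, 19, 8], [0.0, 0.0, 0.54]], [255, [4, 24, 11], [0.0, 0.0, 0.72]], [255, [3, 29, 13], [0.0, 0.0, 0.9]], [255, [2, 33, 16], [0.0, 0.0, 1.08]], [255, [0, 36, 19], [0.0, 0.0, 1.26]], [255, [-2, 37, 21], [0.0, 0.0, 1.44]], [255, [-4, 37, 24], [0.0, 0.0, 1.62]], [255, [-8, 36, 25], [0.0, 0.0, 1.8]], [255, [-11, 34, 26], [0.0, -0.0, 1.98]], [255, [-14, 31, 28], [0.0, -0.0, 2.16]], [255, [-16, 26, 29], [0.0, -0.0, 2.34]], [255, [-18, 21, 30], [0.0, -0.0, 2.52]], [255, [-19, 15, 31], [0.0, -0.0, 2.7]], [255, [-19, 9, 33], [0.0, -0.0, 2.88]], 10.583071486432173
```

drive_tool(increments=[[255,[3,6,3],[0,0,0.18]],[255,[4,12,5],[0,0,0.36]],[255,[5,19,8],[0,0,0.54]],[255,[4,24,11],[0,0,0.72]],[255,[3,29,13],[0,0,0.9]],[255,[2,33,16],[0,0,1.08]],[255,[0,36,19],[0,0,1.26]],[255,[-2,37,21],[0,0,1.44]],[255,[-4,37,24],[0,0,1.62]],[255,[-8,36,25],[0,0,1.8]],[255,[-11,34,26],[0,0,1.98]],[255,[-14,31,28],[0,0,2.16]],[255,[-16,26,29],[0,0,2.34]],[255,[-18,21,30],[0,0,2.52]],[255,[-19,15,31],[0,0,2.7]],[255,[-19,9,33],[0,0,2.88]],[255,[-19,9,33],[0,0,2.88]],[255,[-19,9,33],[0,0,2.88]],[255,[-19,9,33],[0,0,2.88]],[255,[-19,9,33],[0,0,2.88]]])

```text
time_s: 10.0
eef_pos: [608.2, -293.6, 64.9]
tcp_rot: [0.912, 0.149, 0.381, 0.039]
ft_force: [0.2, -0.1, -0.2]
gripper_width: 0.649
finger_force: 64.0
```

```bash
cat >> h.py <<'E'
h0=np.array([np.cos(.06),np.sin(.06),0]);at=tool(.06).inv().apply(h0)
def cup():
    s=status.get_state();R=Rt.from_quat(s["tcp_rot"]);a=R.apply(at);C=s["eef_pos"]-22.5*R.as_matrix()[:,2]
    print("mouth",(C+37.5*a).round(1),"axis",a.round(3))
E
python3 - <<'E'
from h import *
show();cup()
im,d=cams.get_image("scene");cv2.imwrite("pics/s4.png",cv2.resize(im[150:330,60:330,::-1],None,fx=2.9,fy=2.9))
E
```

```text
10.0 [-0.53  0.49 -0.2  -1.17 -0.44 -2.87] [ 608.2 -293.6   64.9] [[0.66, 0.24, 0.71], [0.3, -0.95, 0.04], [0.68, 0.18, -0.71]] [ 0.2 -0.1 -0.2] 0.6491177054940896 63.96406911313534
mouth [ 593.4 -301.4   44. ] axis [ 0.03  -0.183 -0.983]
```

View pics/s4.png

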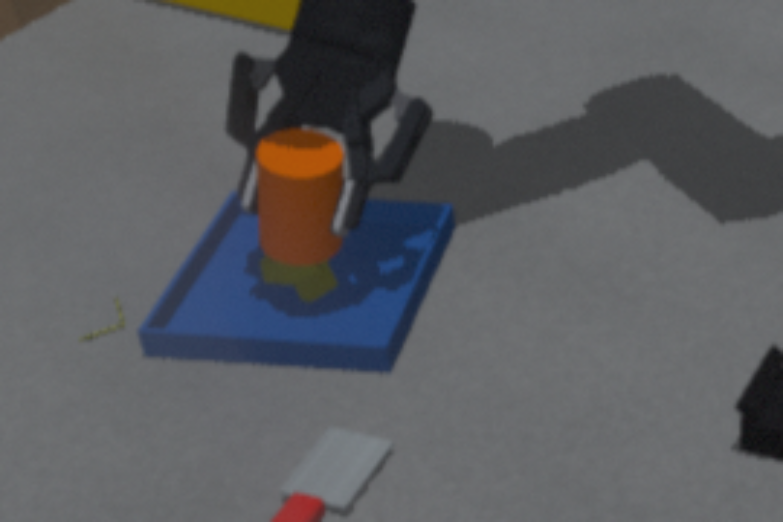

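The cup is mouth down over the tray with the clips heaped beneath it at about (295,278) in the crop. Now lift straight up.

drive_tool(increments=[[255,[5,1,-5],[0,0,0]],[255,[11,3,-12],[0,0,0]],[255,[19,5,-20],[0,0,0]],[255,[27,7,-28],[0,0,0]],[255,[35,9,-36],[0,0,0]],[255,[43,11,-45],[0,0,0]],[255,[51,13,-53],[0,0,0]],[255,[58,15,-60],[0,0,0]],[255,[61,16,-64],[0,0,0]],[255,[61,16,-64],[0,0,0]],[255,[61,16,-64],[0,0,0]]])

```text
time_s: 11.42
eef_pos: [601.1, -295.6, 142.8]
tcp_rot: [0.906, 0.152, 0.392, 0.039]
ft_force: [-0.9, -0.0, -0.9]
gripper_width: 0.649
finger_force: 64.0
```

```bash
python3 - <<'E'
from h import *
show();cup()
im,d=cams.get_image("scene");cv2.imwrite("pics/s5.png",cv2.resize(im[90:330,60:380,::-1],None,fx=2.4,fy=2.4))
P=cloud(im[:300,:230].copy(),d[:300,:230],cams.camera_model("scene"),(22,120,30),(38,255,255));P=P[(P[:,2]<60)&(abs(P[:,0]-593)<90)&(abs(P[:,1]+304)<85)];print(len(P),np.percentile(P,[0,50,100],axis=0).round())
# bench place: y about -130
for y in(-130,-100):
    R=tool(.06,phi=np.pi);C=np.array([593,y,37.5+60]);print(y,row(C+22.5*R.as_matrix()[:,2],R))
E
```

```text
11.43 [-0.5   0.37 -0.2  -0.99 -0.48 -3.1 ] [ 601.1 -295.6  142.8] [[0.65, 0.25, 0.72], [0.31, -0.95, 0.05], [0.7, 0.19, -0.69]] [-0.9 -0.  -0.9] 0.6486542744783594 63.96946907043457
mouth [ 586.8 -303.6  121.5] axis [ 0.054 -0.183 -0.982]
65 [[ 585. -280.    6.]
 [ 598. -250.   10.]
 [ 608. -238.   29.]]
-130 ([13.4, -168.0, 55.8], [-0.002, -0.025, 0.271])
-100 ([22.6, -196.5, 57.3], [-0.002, -0.025, 0.271])
```

View pics/s5.png

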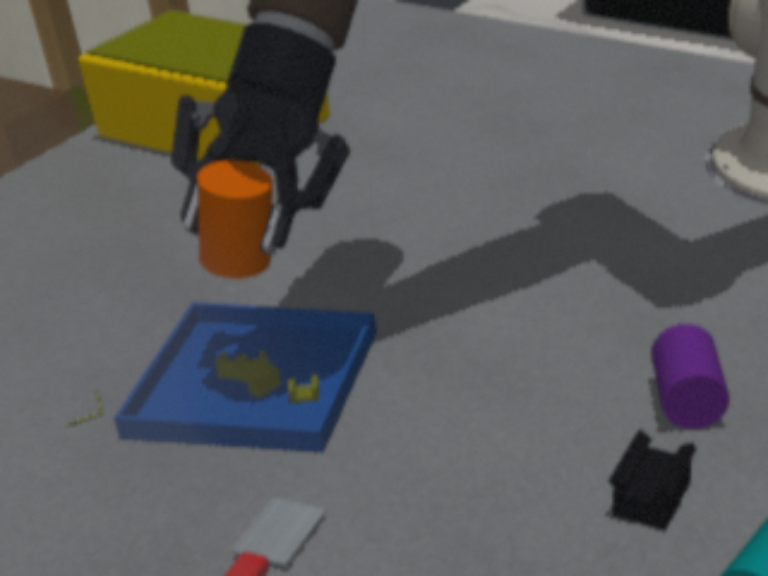

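```bash
python3 - <<'E'
from h import *
m=cams.camera_model("scene")
c=np.array([[304,390],[222,365],[245,370],[270,385]])/2.4+[60,90]
P=plane(c,9,m);print(P.round(),np.hypot(P[:,0]-593,P[:,1]+304).round())
t=np.array([[193,306],[375,316],[322,447],[120,425]])/2.4+[60,90];print(plane(t,22,m).round(),plane(t,22,m).mean(0))
E
```

```text
[[ 595. -251.    9.]
 [ 595. -336.    9.]
 [ 593. -314.    9.]
 [ 601. -281.    9.]] [54. 33. 10. 25.]
[[ 546. -405.   22.]
 [ 492. -245.   22.]
 [ 664. -183.   22.]
 [ 707. -345.   22.]] [ 602.08031907 -294.5192046    22.        ]
```

All clips are within about 55 mm of the tray middle. I'll set the cup down on bare bench near y = -115.

```bash
python3 - <<'E'
from h import *
R=tool(.06,phi=np.pi)
for y,z in((-200,80),(-115,55)):
    C=np.array([593,y,37.5+z]);print(y,row(C+22.5*R.as_matrix()[:,2],R))
E
```

```text
-200 ([5.9, -97.7, 38.7], [-0.002, -0.025, 0.271])
-115 ([14.5, -183.2, 60.0], [-0.002, -0.025, 0.271])
```

drive_tool(increments=[[255,[2,-25,9],[0,0,0]],[255,[4,-50,19],[0,0,0]],[255,[5,-75,28],[0,0,0.02]],[255,[6,-98,38],[0,-0.01,0.06]],[255,[9,-125,45],[0,-0.02,0.12]],[255,[12,-155,52],[-0.002,-0.025,0.18]],[255,[14,-175,58],[-0.002,-0.025,0.24]],[255,[14.5,-183,60],[-0.002,-0.025,0.271]],[255,[14.5,-183,60],[-0.002,-0.025,0.271]],[255,[14.5,-183,60],[-0.002,-0.025,0.271]],[255,[14.5,-183,60],[-0.002,-0.025,0.271]]])

```text
time_s: 12.85
eef_pos: [606.6, -115.0, 70.9]
tcp_rot: [0.921, 0.028, 0.389, -0.01]
ft_force: [0.1, 0.4, -0.7]
gripper_width: 0.648
finger_force: 64.0
```

```bash
python3 - <<'E'
from h import *
show();cup()
ims=[]
im,d=cams.get_image("top");m=cams.camera_model("top")
P=cloud(im.copy(),d,m,(5,180,80),(18,255,255))
Pt=P[P[:,2]>np.percentile(P[:,2],60)];print("base pts",np.percentile(P,[2,50,98],axis=0).round().tolist())
im,d=cams.get_image("scene");m=cams.camera_model("scene")
Q=cloud(im.copy(),d,m,(5,180,80),(18,255,255));print(np.percentile(Q,[1,50,99],axis=0).round().tolist())
cv2.imwrite("pics/s6.png",cv2.resize(im[120:320,130:400,::-1],None,fx=2.8,fy=2.8))
R=tool(.06,phi=np.pi);C=np.array([593,-115,37.5+6]);print(row(C+22.5*R.as_matrix()[:,2],R))
E
```

```text
12.85 [-0.25  0.39 -0.37 -1.4  -0.22 -3.1 ] [ 606.6 -115.    70.9] [[0.7, 0.06, 0.72], [0.04, -1.0, 0.04], [0.72, 0.0, -0.7]] [ 0.1  0.4 -0.7] 0.6477777566632137 63.95671494305134
mouth [ 591.  -116.    49.1] axis [ 0.013 -0.002 -1.   ]
base pts [[567.0, -139.0, 110.0], [591.0, -114.0, 126.0], [616.0, -89.0, 129.0]]
[[572.0, -139.0, 53.0], [612.0, -106.0, 108.0], [622.0, -88.0, 128.0]]
([-29.2, -0.8, 31.9], [0.002, -0.013, 0.002])
```

View pics/s6.png

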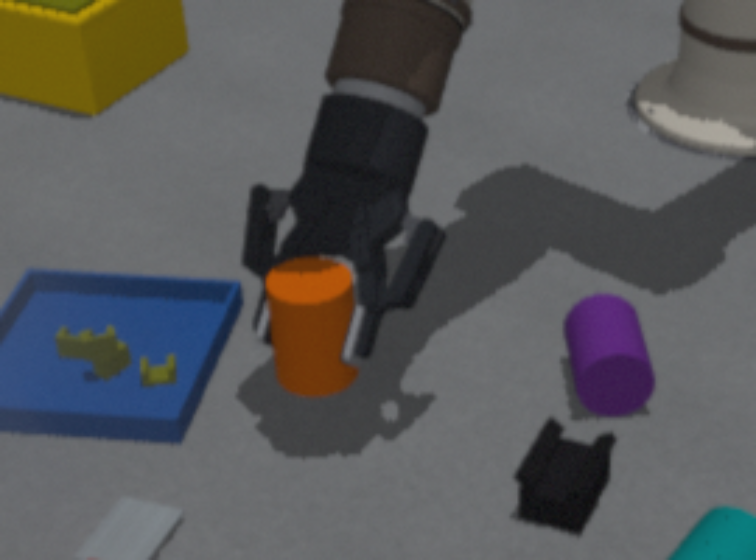

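Cup is upright mouth-down over bare bench at (315,330) in the crop, and the clips are at rest in the tray. Lowering now.

drive_tool(increments=[[255,[-6,0,6],[0,0,0]],[255,[-12,0,13],[0,-0.005,0]],[255,[-18,0,20],[0,-0.01,0]],[255,[-24,-0.5,26],[0.002,-0.013,0.002]],[255,[-27,-0.8,30],[0.002,-0.013,0.002]],[255,[-29,-0.8,32],[0.002,-0.013,0.002]],[255,[-29,-0.8,32],[0.002,-0.013,0.002]],[255,[-29,-0.8,32],[0.002,-0.013,0.002]]], newtons=40)

```text
time_s: 13.95
eef_pos: [609.1, -113.6, 27.8]
tcp_rot: [0.923, 0.028, 0.382, -0.012]
ft_force: [0.2, 0.6, -0.9]
gripper_width: 0.642
finger_force: 64.0
```

```bash
python3 - <<'E'
from h import *
show();cup()
im,d=cams.get_image("top");P=cloud(im.copy(),d,cams.camera_model("top"),(5,180,80),(18,255,255));print(np.percentile(P[:,2],[50,90,98]))
E
```

```text
13.95 [-0.34  0.48 -0.37 -1.67 -0.28 -2.75] [ 609.1 -113.6   27.8] [[0.71, 0.06, 0.71], [0.04, -1.0, 0.04], [0.71, -0.0, -0.71]] [ 0.2  0.6 -0.9] 0.6423798493650235 63.97270202636719
mouth [ 593.3 -114.6    6.2] axis [-0.  0. -1.]
[83.18426929 85.00316161 86.05737958]
```

drive_tool(increments=[[255,[-1.4,0,1.4],[0,0,0]],[255,[-2.8,0,2.8],[0,0,0]],[255,[-3.5,0,3.5],[0,0,0]],[255,[-4.2,0,4.2],[0,0,0]],[255,[-4.2,0,4.2],[0,0,0]]])

```text
time_s: 14.62
eef_pos: [608.9, -113.6, 21.3]
tcp_rot: [0.924, 0.028, 0.382, -0.012]
ft_force: [0.0, -0.3, -1.0]
gripper_width: 0.651
finger_force: 64.0
```

drive_tool(increments=[[255,[-0.5,0,0.5],[0,0,0]],[255,[-1,0,1],[0,0,0]],[255,[-1,0,1],[0,0,0]]])

```text
time_s: 15.0
eef_pos: [609.0, -113.5, 20.1]
tcp_rot: [0.924, 0.028, 0.382, -0.012]
ft_force: [0.3, 0.8, -0.4]
gripper_width: 0.649
finger_force: 64.0
```

drive_tool(increments=[[255,[-0.5,0,0.5],[0,0,0]],[255,[-1,0,1],[0,0,0]],[255,[-1,0,1],[0,0,0]]])

```text
time_s: 15.38
eef_pos: [609.2, -113.5, 19.9]
tcp_rot: [0.923, 0.028, 0.383, -0.012]
ft_force: [-3.4, 1.1, 7.9]
gripper_width: 0.651
finger_force: 64.5
```

Rim is in contact with the bench (8 N). Releasing and backing out along the fingers.

drive_tool(increments=[[70,[0,0,0],[0,0,0]],[50,[0,0,0],[0,0,0]],[20,[0,0,0],[0,0,0]],[0,[0,0,0],[0,0,0]],[0,[0,0,0],[0,0,0]],[0,[0,0,0],[0,0,0]],[0,[0,0,-10],[0,0,0]],[0,[0,0,-25],[0,0,0]],[0,[0,0,-45],[0,0,0]],[0,[0,0,-65],[0,0,0]],[0,[0,0,-85],[0,0,0]],[0,[0,0,-100],[0,0,0]],[0,[0,0,-100],[0,0,0]],[0,[0,0,-100],[0,0,0]]])

```text
time_s: 17.12
eef_pos: [538.5, -117.9, 88.2]
tcp_rot: [0.923, 0.027, 0.383, -0.012]
ft_force: [0.6, -0.2, 0.3]
gripper_width: 0.993
finger_force: 0.0
```

```bash
python3 - <<'E'
from h import *
show()
im,d=cams.get_image("scene");cv2.imwrite("pics/s7.png",cv2.resize(im[120:340,100:500,::-1],None,fx=2,fy=2))
Q=cloud(im.copy(),d,cams.camera_model("scene"),(5,180,80),(18,255,255));print(np.percentile(Q,[1,50,99],axis=0).round().tolist())
E
```

```text
17.12 [-0.29  0.28 -0.49 -1.37 -0.25 -3.1 ] [ 538.5 -117.9   88.2] [[0.71, 0.06, 0.71], [0.04, -1.0, 0.04], [0.71, -0.0, -0.71]] [ 0.6 -0.2  0.3] 0.9932333549825251 0.0
[[573.0, -136.0, 2.0], [613.0, -104.0, 57.0], [625.0, -86.0, 77.0]]
```

View pics/s7.png

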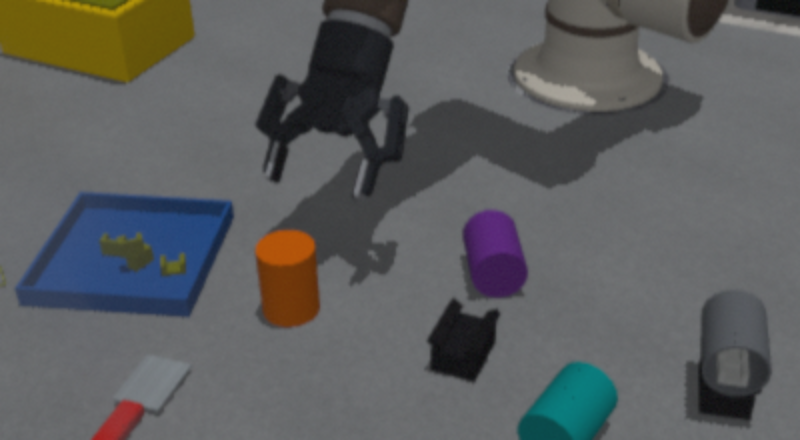

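The orange cup stands mouth down on the bench at (288,280), the clips lie in the tray, the grey cup is untouched and the gripper is clear.

```bash
python3 -c "
from cell import workorder
print(workorder.sign_off())"
```

```text
the job is handed in; nothing more can be done
None
```

The job is handed in (no verdict was returned): the four olive clips lie in the tray, about 55 mm or less from its middle, with one slightly apart from the other three; the empty orange cup stands mouth down on the bare bench, released, and the grey cup was not touched.

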